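# Seat and hold the bayonet plug of a vacuum port

### The arm

A 7-joint arm with a two-finger parallel gripper is mounted at the origin on the work surface. World frame = base frame: x ahead of the robot, y to its left, z up, the work surface at z = 0. Lengths are in m, angles in degrees, forces in N, time in s.
With the tool pointing down it reaches from about 0.425 to 0.875 m from the base axis. Payload 4.7 kg.
Tool frame: the origin (TCP) lies between the finger pads; the fingertips stand 8 mm ahead of it and the grasp point (between the pads) lies 11 mm behind it (env.tip_extent is the distance from the TCP to the fingertips, in m); z points along the fingers, y is the line along which they close (so a half turn about z gives the same grasp; the last joint's range is limited). The gripper opens to 87 mm and grips with 3 to 60 N. Pads are 19 mm wide; open, the fingers measure 117 mm over their backs; the gripper's body (75 mm by 190 mm) begins 51 mm behind the grasp point.
Start: joints at [68.302, 18.392, -4.016, 83.108, 1.295, 78.541, -3.26], TCP at [0.249, -0.601, 0.231] pointing down, gripper open.
Joint ranges: [-163.93, 163.93], [-17.29, 119.83], [-79.2, 71.16], [3.27, 140.29], [-89.18, 269.18], [5.43, 117.66], [-154.24, 154.24]. Speed limits (degrees/s): [147.25, 147.25, 180, 180, 180, 180, 180].

### API

Orientations are given as [roll, pitch, yaw] about the fixed x, y, z axes, in that order (R = Rz(yaw) Ry(pitch) Rx(roll)).
In Python, from cell import sensors, vision, workorder, env gives the robot as it stands.
- The arm moves only by the tool drive_tool, never from a script. Its argument "moves" is a list of rows, each an object of numbers: "x", "y", "z": the shift along the tool's x, y, z in mm; "rx", "ry", "rz": the turn, a rotation vector about the tool's x, y, z in rad; "fingers": the closure, from -1 (fully open) to 1 (shut). In form: [{"x": .., "y": .., "z": .., "rx": .., "ry": .., "rz": .., "fingers": ..}, ...]. A call has 1 to 20 rows; each row is the pose to reach, as a shift and turn from the pose commanded when the call began, along the tool's axes at that moment; what a row does not reach only later rows make up. A row lasts 1/8 s, in which the tool goes at most 62.5 mm and 10.7 degrees, less where a joint would pass 70% of its speed; a pose out of reach is approached as far as the arm can. A call with a gripper value outside its range is refused whole. The fingers move at their own pace and stop on an object; "force" is the grip in N (left out, the last holds). Time passes only in rows, so rows that repeat a pose let the fingers close. It gives the time, the measured TCP pose, the force, the opening and the grip force at its end, in the units of the state.
- sensors.get_obs(): the state, without advancing time (a new reading comes with each control period).
- vision.read_camera(name): name is "scene" or "side" or "wrist"; returns a dict with "image" (384x512x3 uint8, red, green, blue), "fx", "fy", "cx", "cy" (pixels), "R" (3x3) and "t" (3): a world point X has camera coordinates R X + t. Camera axes: x right, y down, z forward; pixel columns grow to the right and rows downward; lengths in m; the calibration is good to about 2 mm. A picture is of the moment at which its call begins. There is no depth.
- workorder.sign_off(): hands the job in; it is judged then, once.
The state is a dict: "time_s": time; "qpos": joint angles; "joint_velocities": joint speeds; "effort": joint torques, N m; "tool_pos": TCP position; "tool_rot": TCP orientation; "force": force on the tool from outside, world axes, zero at the start; "wrist_torque": the same for the moment, N m; "grip_width": finger opening in m; "grasp_force": force on a finger pad.
Only numpy, scipy, OpenCV 4.12 (cv2) and the standard library are available. Lean on these libraries where they do the work, as an engineer would, in place of code of your own. Each camera call takes 0.05 s, during which the arm holds its last target. There are 200 camera calls.

### The job

Push the square vacuum port block along the bench until it sits square and flush against both bars of the locating fence. Then take the bayonet plug from its stand, push it down into the block's socket against the spring, turn it a quarter turn clockwise (seen from above) to its stop, and finish while still gripping it there, pressed fully home with its flange flat on the block and the block still flush in the fence. Leave the other things on the bench where they are.

Things in the scene. Friction and masses are not known exactly. Their poses are not given: they have to be found in the camera images.
- fence: L-shaped fence of dark steel fixed to the bench: two bars 20 mm wide, 25 mm high. Origin: inner corner, at bench level. One bar's inner face is the plane x = 0 (bar at +x, y from -160 to +20 mm), the other's is y = 0 (bar at +y, x from -160 to 0 mm). Flush in the corner, the block's centre is at x = y = -40 mm in this frame, its axes parallel to the fence's.
- block: Loose aluminium block, 80 x 80 mm, 56 mm high, 0.7 to 1 kg, starts within 0.3 rad of the fence's yaw, clear of it. Origin: centre of underside, z up. Bayonet socket in its top: central hole 27 mm wide, lip 8 mm thick, with two notches 14 mm wide along the block's x axis (53 mm over both). Stops under the lip let the plug turn only clockwise from above, 90 degrees, to pins along the block's y.
- socket (a point): Mouth of the socket: on the axis of the hole, level with the block's top (56 mm above the block's underside); axes as the block's.
- follower (a joint): Sprung disc in the socket, pressed down by the plug's nose. 0 = up; first touched with the plug's flange 14 mm above the block's top; 0.014 m with the flange on the block. Spring 3.6 N at 0 plus 450 N/m: about 10 N fully home. Unturned, it pushes the plug out; turned but not pressed, the plug rises about 4 mm till its pins meet the lip, so it must be kept pressed.
- plug: Loose bayonet plug, 0.18 kg, same after a half turn. Origin: on its axis, underside of flange, z up. Flange 60 mm across, 6 mm thick; on it an upright black grip wing 56 mm long (plug x), 12 mm thick (y), from 6 to 40 mm above origin. Below: barrel 24 mm across, bevelled nose at -34 mm; two round pins 10 mm thick, 47 mm over their ends, along plug x (parallel to the wing), centred at -17 mm.
- grip (a point): Point in the plug's wing at which to grip it, on the plug's axis 28 mm above the plug's origin, axes as the plug's; close the fingers along the plug's y axis (across 12 mm).
- stand: Fixed grey plastic cup, 68 mm across and 42 mm high, 54 mm inside, on a foot disc 90 mm across, in which the plug hangs upright, its flange resting on the rim. Origin: centre of the underside.
- positioner: Bystander, not to be disturbed: black micropositioner, base 90 x 60 mm, with upright micrometer, 142 mm high, to the left near the fence. Origin: centre of the underside.
- wafer_case: Bystander, not to be disturbed: flat round clear wafer case, 78 mm across, 18 mm high, far right. Origin: centre of the underside.
- driver: Bystander, not to be disturbed: screwdriver 150 mm long lying on the bench to the right beyond the stand. Origin: middle of the tool, underside.
Not all that is in view belongs to the job. What is shaped like the block but blue is not meant. What is shaped like the plug but yellow is not meant.

How it is judged:
By the outcome, as a careful person would: the job done as asked, in the order asked, and still so for the second after the job is handed in, while the arm keeps its last pose, push and grip.
It also fails if it takes over 72 s, if anything falls off the work surface, if the arm or the gripper's body presses on something with over 40 N, if the wrist force passes 120 N, or if a joint passes its speed limit or range.

## Working session

There is one attempt and no reset: what is moved stays moved. The work goes in short steps, Python scripts to look and compute and a tool call to move; the robot and the scene stay as the last step left them, time stands still between calls to the robot, and variables do not carry over. Pictures are saved under pics/ and viewed, at most 10 in all, crops included, and the job is handed in when it is done.

Besides the shell and the picture viewer there is one more tool, called after "Call:" by a JSON object that holds its "fn" and its "kwargs", one argument or row to a line. drive_tool: Moves the arm, as the interface text tells. Its arguments: {"type":"object","properties":{"moves":{"type":"array"},"force":{"type":"number"}},"required":["moves"]}

```bash
ls; mkdir -p pics; python3 - <<'E'
from cell import sensors, vision, workorder, env
import cv2,numpy as np,pickle
o=sensors.get_obs();print({k:np.round(v,3) for k,v in o.items()}, env.tip_extent)
d={}
for n in ["scene","side","wrist"]:
    c=vision.read_camera(n);d[n]=c
    cv2.imwrite(f"pics/{n}0.png",c["image"][:,:,::-1])
    print(n,c["fx"],c["cx"],c["cy"],np.round(-c["R"].T@c["t"],3),np.round(c["R"][2],2))
pickle.dump(d,open("c0.pkl","wb"))
a=np.hstack([cv2.resize(d[n]["image"],(400,300)) for n in ["side","wrist"]])
cv2.imwrite("pics/sw0.png",a[:,:,::-1])
E
```

```text
pics
{'time_s': np.float64(0.0), 'qpos': array([68.302, 18.442, -4.016, 83.174,  1.297, 78.539, -3.26 ]), 'joint_velocities': array([-0.035,  0.107, -0.026, -0.048,  0.032, -0.058,  0.   ]), 'effort': array([ 0.0000e+00, -4.9129e+01, -4.0400e-01, -3.1252e+01, -6.4000e-02,
        4.4000e-02,  0.0000e+00]), 'tool_pos': array([ 0.249, -0.6  ,  0.229]), 'tool_rot': array([-1.7989e+02,  8.0000e-03,  2.2508e+01]), 'force': array([-0.169, -0.361,  0.099]), 'wrist_torque': array([-0.011,  0.024,  0.05 ]), 'grasp_force': np.float64(0.0), 'grip_width': np.float64(0.087)} 0.008
scene 362.17391719236673 253.970069846562 189.49094896668933 [ 1.173 -0.021  0.786] [-0.67 -0.01 -0.74]
side 397.4668685595419 258.86026657597705 193.12380216075752 [ 0.511 -0.838  0.813] [ 0.03  0.75 -0.66]
wrist 288.67558733570496 255.13357213235122 187.8772190974889 [ 0.312 -0.575  0.383] [-0.23 -0.1  -0.97]
```

View pics/scene0.png

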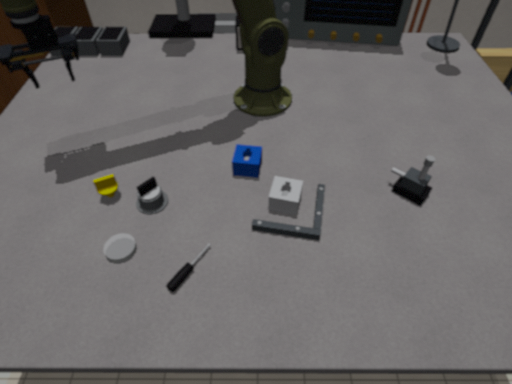

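View pics/side0.png

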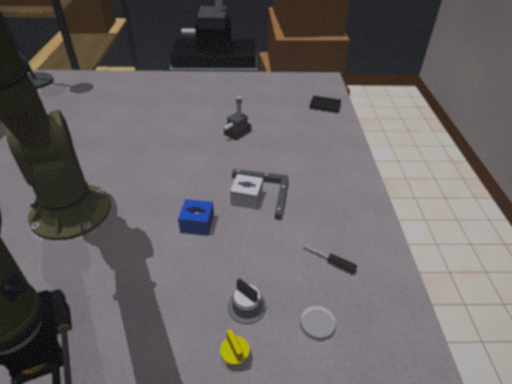

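The meant block is the silver one at scene (286,195) / side (247,190), since the other is blue at (247,160). The meant plug is the one with the black wing in the grey stand at scene (151,193) / side (247,296), since the other is yellow at (106,185). The L fence has its corner near scene (322,235). I'll confirm these in one enlarged crop.

```bash
cat > h.py <<'E'
import numpy as np,cv2,pickle
def ray(c,u,v):
    d=c["R"].T@np.array([(u-c["cx"])/c["fx"],(v-c["cy"])/c["fy"],1]);return -c["R"].T@c["t"],d
def onz(c,u,v,z):
    o,d=ray(c,u,v);return o+d*(z-o[2])/d[2]
def px(c,X):
    p=c["R"]@np.asarray(X,float)+c["t"];return np.array([c["fx"]*p[0]/p[2]+c["cx"],c["fy"]*p[1]/p[2]+c["cy"]])
def crop(c,u0,v0,w,h,s):
    return cv2.resize(c["image"][v0:v0+h,u0:u0+w,::-1],None,fx=s,fy=s,interpolation=cv2.INTER_CUBIC)
E
python3 - <<'E'
from h import *
d=pickle.load(open("c0.pkl","rb"))
s,e=d["scene"],d["side"]
t=np.hstack([crop(s,245,170,90,75,4.4),crop(e,220,155,90,75,4.4)])
b=np.hstack([crop(s,90,160,90,60,4.4),crop(e,205,270,90,60,4.4)])
cv2.imwrite("pics/crop0.png",np.vstack([t,b]))
for n,c,u,v in [("plug",s,149,186,),("plug",e,247,291)]: print(n,onz(c,u,v,.076).round(3))
print(onz(s,322,235,.025),onz(e,287,178,.025))
E
```

```text
plug [ 0.52  -0.308  0.076]
plug [ 0.51  -0.329  0.076]
[0.64225379 0.14534278 0.025     ] [0.63486113 0.1222788  0.025     ]
```

View pics/crop0.png

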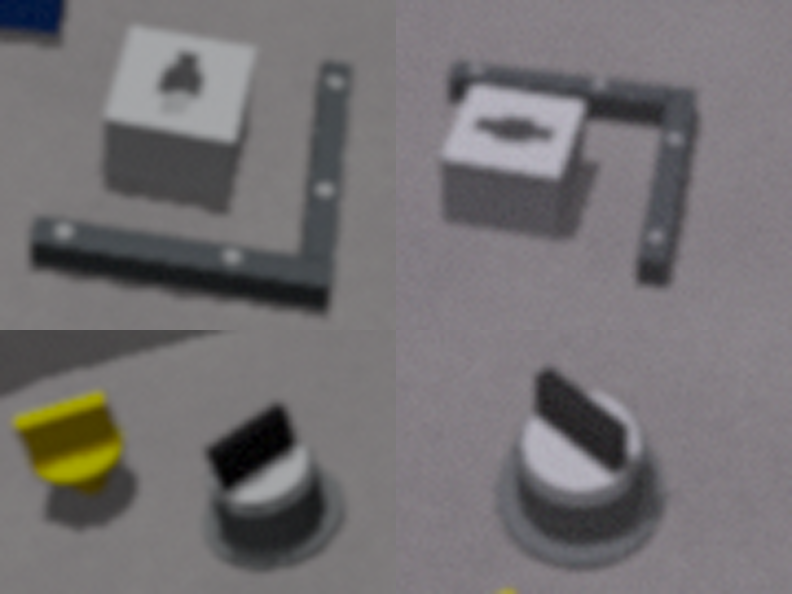

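```bash
python3 - <<'E'
from h import *
d=pickle.load(open("c0.pkl","rb"))
s,e=d["scene"],d["side"]
def P(c,pts,ox,oy,u0,v0,z): return np.array([onz(c,(x-ox)/4.4+u0-.4,(y-oy)/4.4+v0-.4,z)[:2] for x,y in pts])
for n,b in [("sc",P(s,[(135,25),(256,45),(240,140),(107,120)],0,0,245,170,.056)),("si",P(e,[(472,85),(586,100),(563,178),(443,160)],396,0,220,155,.056))]:
    print(n,"blk",b.mean(0).round(4),[np.round(np.linalg.norm(b[i]-b[i-1]),4) for i in range(4)],[np.degrees(np.arctan2(*(b[i]-b[i-1])[::-1])).round(1) for i in range(4)])
print("fence sc",P(s,[(34,243),(36,218),(328,286),(304,250),(323,64),(350,64)],0,0,245,170,.025).round(3).tolist())
print("fence si",P(e,[(694,92),(455,63),(672,268),(640,264),(663,113)],396,0,220,155,.025).round(3).tolist())
print("wing sc",P(s,[(208,448),(282,405),(290,412),(216,457)],0,330,90,160,.082).round(3).tolist())
print("wing si",P(e,[(545,369),(552,369),(628,432),(620,436)],396,330,205,270,.082).round(3).tolist())
for n,c,u,v,z in [("blue",s,247,154,.056),("posn",s,412,188,.02),("yellow",s,106,185,.04),("wafer",s,119,248,.018),("driver",s,188,270,.01)]: print(n,onz(c,u,v,z).round(3))
E
```

```text
sc blk [0.5093 0.0608] [np.float64(0.0827), np.float64(0.0778), np.float64(0.0802), np.float64(0.0808)] [np.float64(166.2), np.float64(76.9), np.float64(-11.7), np.float64(-101.3)]
si blk [0.5094 0.0561] [np.float64(0.0804), np.float64(0.0799), np.float64(0.0818), np.float64(0.0804)] [np.float64(77.5), np.float64(-11.7), np.float64(-102.2), np.float64(167.2)]
fence sc [[0.61, -0.032], [0.592, -0.031], [0.641, 0.138], [0.615, 0.127], [0.466, 0.155], [0.466, 0.173]]
fence si [[0.637, 0.135], [0.465, 0.168], [0.609, -0.044], [0.589, -0.04], [0.613, 0.111]]
wing sc [[0.527, -0.337], [0.491, -0.299], [0.497, -0.293], [0.534, -0.331]]
wing si [[0.491, -0.3], [0.494, -0.3], [0.532, -0.338], [0.528, -0.341]]
blue [ 0.372 -0.049  0.056]
posn [0.476 0.422 0.02 ]
yellow [ 0.483 -0.444  0.04 ]
wafer [ 0.677 -0.364  0.018]
driver [ 0.734 -0.186  0.01 ]
```

```bash
cat >> h.py <<'E'
from scipy.spatial.transform import Rotation as Ro
from cell import sensors,vision
def go(x,y,z,yaw):
    "shift (mm) and turn (rad) in tool axes from the measured pose to world x,y,z, yaw, tool down"
    o=sensors.get_obs();R0=Ro.from_euler("xyz",o["tool_rot"],degrees=True)
    s=R0.inv().apply(np.array([x,y,z])-o["tool_pos"])*1e3
    r=(R0.inv()*Ro.from_euler("xyz",[180,0,yaw],degrees=True)).as_rotvec()
    print("t",round(o["time_s"],2),"shift",s.round(1),"rot",r.round(3),"|",np.round(o["tool_pos"],4),np.round(o["tool_rot"],1),"F",np.round(o["force"],1),"j7",round(o["qpos"][6],1),"w",round(o["grip_width"],4))
E
python3 -c "
from h import *
go(.54,0,.231,80)"
```

```text
t 0.15 shift [ 498.9 -442.9   -0.7] rot [-1.000e-03 -1.000e-03 -1.003e+00] | [ 0.2486 -0.6001  0.2297] [-179.9    0.    22.5] F [-0.7 -0.1 -0.3] j7 -3.3 w 0.0868
```

Call:
{"fn": "drive_tool", "kwargs": {
  "moves": [
    {"x":40,"y":-36,"z":-1,"rz":-0.08,"fingers":0.31},
    {"x":80,"y":-72,"z":-1,"rz":-0.16,"fingers":0.31},
    {"x":120,"y":-108,"z":-1,"rz":-0.24,"fingers":0.31},
    {"x":160,"y":-144,"z":-1,"rz":-0.32,"fingers":0.31},
    {"x":200,"y":-180,"z":-1,"rz":-0.4,"fingers":0.31},
    {"x":240,"y":-216,"z":-1,"rz":-0.48,"fingers":0.31},
    {"x":280,"y":-252,"z":-1,"rz":-0.56,"fingers":0.31},
    {"x":320,"y":-288,"z":-1,"rz":-0.64,"fingers":0.31},
    {"x":360,"y":-322,"z":-1,"rz":-0.72,"fingers":0.31},
    {"x":400,"y":-356,"z":-1,"rz":-0.8,"fingers":0.31},
    {"x":440,"y":-392,"z":-1,"rz":-0.88,"fingers":0.31},
    {"x":480,"y":-426,"z":-1,"rz":-0.96,"fingers":0.31},
    {"x":499,"y":-443,"z":-1,"rz":-1.0,"fingers":0.31},
    {"x":499,"y":-443,"z":-1,"rz":-1.0,"fingers":0.31},
    {"x":499,"y":-443,"z":-1,"rz":-1.0,"fingers":0.31}
  ]
}}

```text
invalid input at $.moves[0]: expected keys x, y, z, rx, ry, rz, fingers
```

```bash
python3 - <<'E'
from h import *
go(.54,0,.231,80)
c=vision.read_camera("wrist");pickle.dump(c,open("w1.pkl","wb"))
cv2.imwrite("pics/w1.png",cv2.resize(c["image"],(800,600),interpolation=cv2.INTER_CUBIC)[:,:,::-1])
E
```

```text
t 0.15 shift [ 498.9 -442.9   -0.7] rot [-1.000e-03 -1.000e-03 -1.003e+00] | [ 0.2486 -0.6001  0.2297] [-179.9    0.    22.5] F [-0.7 -0.1 -0.3] j7 -3.3 w 0.0868
```

View pics/w1.png

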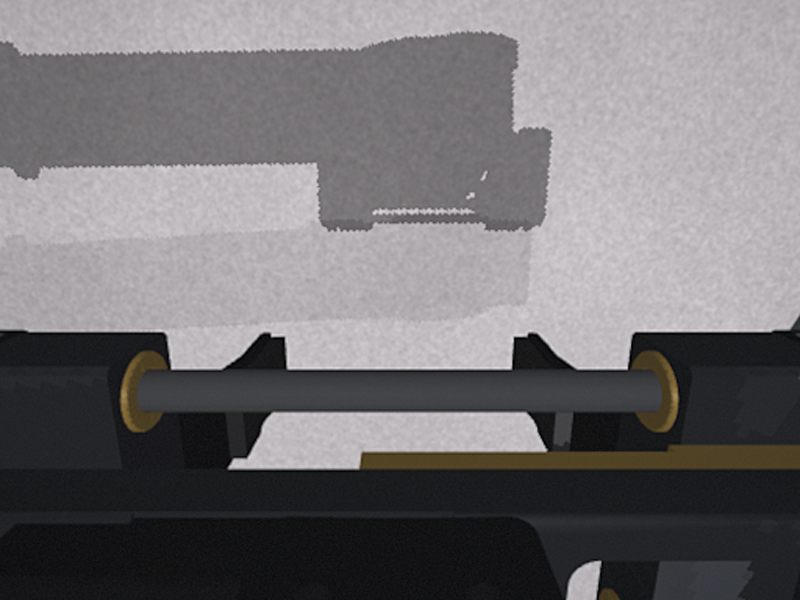

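The picture is only the start view: bare bench with the arm's shadow, and the gripper filling rows below 330. The move was refused because every key is required, so I'll resend it.

Call:
{"fn": "drive_tool", "kwargs": {
  "moves": [
    {"x":40,"y":-36,"z":-1,"rx":0,"ry":0,"rz":-0.08,"fingers":0.31},
    {"x":80,"y":-72,"z":-1,"rx":0,"ry":0,"rz":-0.16,"fingers":0.31},
    {"x":120,"y":-108,"z":-1,"rx":0,"ry":0,"rz":-0.24,"fingers":0.31},
    {"x":160,"y":-144,"z":-1,"rx":0,"ry":0,"rz":-0.32,"fingers":0.31},
    {"x":200,"y":-180,"z":-1,"rx":0,"ry":0,"rz":-0.4,"fingers":0.31},
    {"x":240,"y":-216,"z":-1,"rx":0,"ry":0,"rz":-0.48,"fingers":0.31},
    {"x":280,"y":-252,"z":-1,"rx":0,"ry":0,"rz":-0.56,"fingers":0.31},
    {"x":320,"y":-288,"z":-1,"rx":0,"ry":0,"rz":-0.64,"fingers":0.31},
    {"x":360,"y":-322,"z":-1,"rx":0,"ry":0,"rz":-0.72,"fingers":0.31},
    {"x":400,"y":-356,"z":-1,"rx":0,"ry":0,"rz":-0.8,"fingers":0.31},
    {"x":440,"y":-392,"z":-1,"rx":0,"ry":0,"rz":-0.88,"fingers":0.31},
    {"x":480,"y":-426,"z":-1,"rx":0,"ry":0,"rz":-0.96,"fingers":0.31},
    {"x":499,"y":-443,"z":-1,"rx":0,"ry":0,"rz":-1.0,"fingers":0.31},
    {"x":499,"y":-443,"z":-1,"rx":0,"ry":0,"rz":-1.0,"fingers":0.31},
    {"x":499,"y":-443,"z":-1,"rx":0,"ry":0,"rz":-1.0,"fingers":0.31}
  ]
}}

```text
time_s: 2.08
tool_pos: [0.5397, -0.0025, 0.2312]
tool_rot: [-180.0, 0.1, 79.6]
force: [1.2, 0.7, -0.3]
grip_width: 0.03
grasp_force: 0.0
```

```bash
python3 - <<'E'
from h import *
go(.54,0,.231,80)
c=vision.read_camera("wrist");pickle.dump(c,open("w1.pkl","wb"))
cv2.imwrite("pics/w2.png",cv2.resize(c["image"],(800,600),interpolation=cv2.INTER_CUBIC)[:,:,::-1])
E
```

```text
t 2.08 shift [ 2.5 -0.2  0.2] rot [-0.001  0.002 -0.006] | [ 0.5397 -0.0025  0.2312] [-1.80e+02  1.00e-01  7.96e+01] F [ 1.2  0.7 -0.3] j7 -16.8 w 0.03
```

View pics/w2.png

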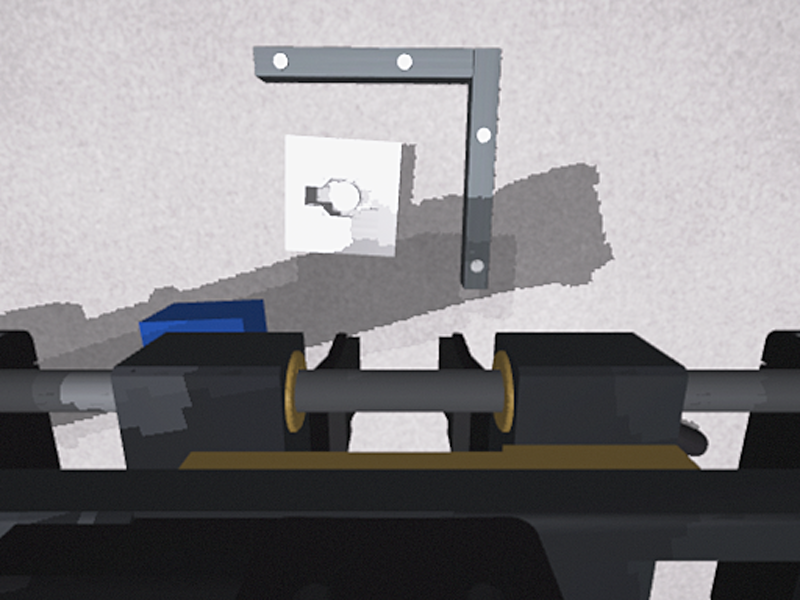

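```bash
python3 - <<'E'
from h import *
c=pickle.load(open("w1.pkl","rb"))
P=lambda pts,z: np.array([onz(c,(x+.5)/1.5625-.5,(y+.5)/1.5625-.5,z)[:2] for x,y in pts])
b=P([(286,135),(402,144),(395,257),(285,249)],.056)
print(b.mean(0).round(4),[np.round(np.linalg.norm(b[i]-b[i-1]),4) for i in range(4)],[np.degrees(np.arctan2(*(b[i]-b[i-1])[::-1])).round(1) for i in range(4)])
f=P([(501,49),(254,47),(487,288),(470,77),(258,77),(461,288)],.025);print(f.round(4).tolist())
a=lambda p,q:np.degrees(np.arctan2(*(q-p)[::-1])).round(1)
print(a(f[1],f[0]),a(f[4],f[3]),a(f[2],f[0])-90,a(f[5],f[3])-90)
E
```

```text
[0.5101 0.0557] [np.float64(0.0794), np.float64(0.0802), np.float64(0.0794), np.float64(0.0809)] [np.float64(75.5), np.float64(-14.6), np.float64(-104.0), np.float64(165.4)]
[[0.6411, 0.1374], [0.4662, 0.1707], [0.6079, -0.0372], [0.6165, 0.123], [0.4639, 0.1509], [0.5869, -0.0333]]
-10.8 -10.4 -10.799999999999997 -10.700000000000003
```

```bash
cat >> h.py <<'E'
C=np.array([.617,.122]);YF=-10.7
XF=np.array([np.cos(np.radians(YF)),np.sin(np.radians(YF))]);YV=np.array([-XF[1],XF[0]])
def gof(xf,yf,z,yaw): "same, with fence-frame x,y and yaw"; p=C+xf*XF+yf*YV; go(p[0],p[1],z,YF+yaw)
def wf():
    p=sensors.get_obs();q=p["tool_pos"][:2]-C; print("fence xy",np.round([q@XF,q@YV],4),"Ff",np.round([p["force"][:2]@XF,p["force"][:2]@YV,p["force"][2]],1))
E
python3 -c "
from h import *
gof(-.167,-.085,.12,180);gof(-.167,-.085,.028,180)"
```

```text
t 2.12 shift [  52.6 -113.9  111.3] rot [-2.000e-03  1.000e-03 -1.566e+00] | [ 0.5397 -0.0027  0.2313] [-1.80e+02  1.00e-01  7.96e+01] F [-0.1 -0.9 -0.1] j7 -16.8 w 0.03
t 2.12 shift [  52.8 -113.8  203.3] rot [-2.000e-03  1.000e-03 -1.566e+00] | [ 0.5397 -0.0027  0.2313] [-1.80e+02  1.00e-01  7.96e+01] F [-0.1 -0.9 -0.1] j7 -16.8 w 0.03
```

Call:
{"fn": "drive_tool", "kwargs": {
  "moves": [
    {"x":10,"y":-20,"z":12,"rx":0,"ry":0,"rz":-0.17,"fingers":0.31},
    {"x":20,"y":-40,"z":24,"rx":0,"ry":0,"rz":-0.34,"fingers":0.31},
    {"x":30,"y":-60,"z":36,"rx":0,"ry":0,"rz":-0.51,"fingers":0.31},
    {"x":40,"y":-80,"z":48,"rx":0,"ry":0,"rz":-0.68,"fingers":0.31},
    {"x":50,"y":-100,"z":60,"rx":0,"ry":0,"rz":-0.85,"fingers":0.31},
    {"x":53,"y":-114,"z":72,"rx":0,"ry":0,"rz":-1.02,"fingers":0.31},
    {"x":53,"y":-114,"z":84,"rx":0,"ry":0,"rz":-1.19,"fingers":0.31},
    {"x":53,"y":-114,"z":100,"rx":0,"ry":0,"rz":-1.36,"fingers":0.31},
    {"x":53,"y":-114,"z":112,"rx":0,"ry":0,"rz":-1.53,"fingers":0.31},
    {"x":53,"y":-114,"z":120,"rx":0,"ry":0,"rz":-1.566,"fingers":0.31},
    {"x":53,"y":-114,"z":140,"rx":0,"ry":0,"rz":-1.566,"fingers":0.31},
    {"x":53,"y":-114,"z":170,"rx":0,"ry":0,"rz":-1.566,"fingers":0.31},
    {"x":53,"y":-114,"z":195,"rx":0,"ry":0,"rz":-1.566,"fingers":0.31},
    {"x":53,"y":-114,"z":203,"rx":0,"ry":0,"rz":-1.566,"fingers":0.31},
    {"x":53,"y":-114,"z":203,"rx":0,"ry":0,"rz":-1.566,"fingers":0.31}
  ]
}}

```text
time_s: 4.0
tool_pos: [0.4374, 0.0717, 0.0286]
tool_rot: [-180.0, -0.0, 169.4]
force: [0.5, -0.3, -0.2]
grip_width: 0.0301
grasp_force: 0.0
```

```bash
python3 -c "
from h import *
wf();gof(-.092,-.085,.028,180)"
```

```text
fence xy [-0.1671 -0.0828] Ff [ 0.5 -0.2 -0.2]
t 4.0 shift [-75.1  -2.4   0.6] rot [-0.    -0.     0.002] | [0.4374 0.0717 0.0286] [-180.    -0.   169.4] F [ 0.5 -0.3 -0.2] j7 60.3 w 0.0301
```

Call:
{"fn": "drive_tool", "kwargs": {
  "moves": [
    {"x":-10,"y":-2,"z":0,"rx":0,"ry":0,"rz":0,"fingers":0.31},
    {"x":-18,"y":-2,"z":0,"rx":0,"ry":0,"rz":0,"fingers":0.31},
    {"x":-23,"y":-2,"z":0,"rx":0,"ry":0,"rz":0,"fingers":0.31},
    {"x":-27,"y":-2,"z":0,"rx":0,"ry":0,"rz":0,"fingers":0.31},
    {"x":-31,"y":-2,"z":0,"rx":0,"ry":0,"rz":0,"fingers":0.31},
    {"x":-35,"y":-2,"z":0,"rx":0,"ry":0,"rz":0,"fingers":0.31},
    {"x":-39,"y":-2,"z":0,"rx":0,"ry":0,"rz":0,"fingers":0.31},
    {"x":-43,"y":-2,"z":0,"rx":0,"ry":0,"rz":0,"fingers":0.31},
    {"x":-47,"y":-2,"z":0,"rx":0,"ry":0,"rz":0,"fingers":0.31},
    {"x":-51,"y":-2,"z":0,"rx":0,"ry":0,"rz":0,"fingers":0.31},
    {"x":-55,"y":-2,"z":0,"rx":0,"ry":0,"rz":0,"fingers":0.31},
    {"x":-59,"y":-2,"z":0,"rx":0,"ry":0,"rz":0,"fingers":0.31},
    {"x":-63,"y":-2,"z":0,"rx":0,"ry":0,"rz":0,"fingers":0.31},
    {"x":-67,"y":-2,"z":0,"rx":0,"ry":0,"rz":0,"fingers":0.31},
    {"x":-70,"y":-2,"z":0,"rx":0,"ry":0,"rz":0,"fingers":0.31},
    {"x":-72,"y":-2,"z":0,"rx":0,"ry":0,"rz":0,"fingers":0.31},
    {"x":-73,"y":-2,"z":0,"rx":0,"ry":0,"rz":0,"fingers":0.31}
  ]
}}

```text
time_s: 6.12
tool_pos: [0.5089, 0.0569, 0.0286]
tool_rot: [-180.0, -0.0, 169.5]
force: [-3.7, 0.7, -0.9]
grip_width: 0.03
grasp_force: 1.7
```

```bash
python3 -c "
from h import *
wf();gof(-.092,-.085,.028,180)"
```

```text
fence xy [-0.0942 -0.0841] Ff [-3.8 -0.  -0.9]
t 6.12 shift [-2.2 -0.9  0.6] rot [-0.    -0.     0.004] | [0.5089 0.0569 0.0286] [-180.    -0.   169.5] F [-3.7  0.7 -0.9] j7 58.9 w 0.03
```

Sliding with about 4 N; next, creep forward until the fence pushes back.

Call:
{"fn": "drive_tool", "kwargs": {
  "moves": [
    {"x":-1.5,"y":0,"z":0,"rx":0,"ry":0,"rz":0,"fingers":0.31},
    {"x":-3,"y":0,"z":0,"rx":0,"ry":0,"rz":0,"fingers":0.31},
    {"x":-4.5,"y":0,"z":0,"rx":0,"ry":0,"rz":0,"fingers":0.31},
    {"x":-4.5,"y":0,"z":0,"rx":0,"ry":0,"rz":0,"fingers":0.31}
  ]
}}

```text
time_s: 6.62
tool_pos: [0.5118, 0.0564, 0.0286]
tool_rot: [-179.9, -0.2, 169.5]
force: [-7.2, 2.1, 4.4]
grip_width: 0.0301
grasp_force: 4.0
```

```bash
python3 -c "
from h import *
wf()"
```

```text
fence xy [-0.0912 -0.084 ] Ff [-7.5  0.8  4.4]
```

Call:
{"fn": "drive_tool", "kwargs": {
  "moves": [
    {"x":-1.5,"y":0,"z":0,"rx":0,"ry":0,"rz":0,"fingers":0.31},
    {"x":-3,"y":0,"z":0,"rx":0,"ry":0,"rz":0,"fingers":0.31},
    {"x":-3,"y":0,"z":0,"rx":0,"ry":0,"rz":0,"fingers":0.31}
  ]
}}

```text
time_s: 7.0
tool_pos: [0.5118, 0.0564, 0.0283]
tool_rot: [-179.9, -0.5, 169.6]
force: [-14.8, 2.7, 11.3]
grip_width: 0.0301
grasp_force: 7.9
```

```bash
python3 -c "
from h import *
wf()"
```

```text
fence xy [-0.0912 -0.084 ] Ff [-15.1  -0.1  11.3]
```

Call:
{"fn": "drive_tool", "kwargs": {
  "moves": [
    {"x":6,"y":0,"z":0,"rx":0,"ry":0,"rz":0,"fingers":0.31},
    {"x":25,"y":0,"z":-5,"rx":0,"ry":0,"rz":0,"fingers":0.31},
    {"x":25,"y":-10,"z":-50,"rx":0,"ry":0,"rz":0.12,"fingers":0.31},
    {"x":20,"y":-25,"z":-85,"rx":0,"ry":0,"rz":0.29,"fingers":0.31},
    {"x":5,"y":-45,"z":-85,"rx":0,"ry":0,"rz":0.46,"fingers":0.31},
    {"x":-15,"y":-60,"z":-85,"rx":0,"ry":0,"rz":0.63,"fingers":0.31},
    {"x":-30,"y":-76,"z":-85,"rx":0,"ry":0,"rz":0.8,"fingers":0.31},
    {"x":-47,"y":-76,"z":-85,"rx":0,"ry":0,"rz":0.97,"fingers":0.31},
    {"x":-47,"y":-76,"z":-85,"rx":0,"ry":0,"rz":1.14,"fingers":0.31},
    {"x":-47,"y":-76,"z":-85,"rx":0,"ry":0,"rz":1.31,"fingers":0.31},
    {"x":-47,"y":-76,"z":-85,"rx":0,"ry":0,"rz":1.48,"fingers":0.31},
    {"x":-47,"y":-76,"z":-75,"rx":0,"ry":0,"rz":1.573,"fingers":0.31},
    {"x":-47,"y":-76,"z":-40,"rx":0,"ry":0,"rz":1.573,"fingers":0.31},
    {"x":-47,"y":-76,"z":-10,"rx":0,"ry":0,"rz":1.573,"fingers":0.31},
    {"x":-47,"y":-76,"z":0,"rx":0,"ry":0,"rz":1.573,"fingers":0.31},
    {"x":-47,"y":-76,"z":0,"rx":0,"ry":0,"rz":1.573,"fingers":0.31}
  ]
}}

```text
time_s: 9.0
tool_pos: [0.5493, -0.028, 0.0288]
tool_rot: [179.9, -0.0, 79.4]
force: [-0.9, 0.1, -0.1]
grip_width: 0.0297
grasp_force: 0.0
```

```bash
python3 -c "
from h import *
wf();gof(-.04,-.088,.028,90)"
```

```text
fence xy [-0.0387 -0.16  ] Ff [-0.9 -0.1 -0.1]
t 9.0 shift [72.  -1.2  0.8] rot [ 0.001 -0.     0.002] | [ 0.5493 -0.028   0.0288] [179.9  -0.   79.4] F [-0.9  0.1 -0.1] j7 -19.0 w 0.0297
```

Call:
{"fn": "drive_tool", "kwargs": {
  "moves": [
    {"x":10,"y":-1,"z":0,"rx":0,"ry":0,"rz":0,"fingers":0.31},
    {"x":18,"y":-1,"z":0,"rx":0,"ry":0,"rz":0,"fingers":0.31},
    {"x":23,"y":-1,"z":0,"rx":0,"ry":0,"rz":0,"fingers":0.31},
    {"x":27,"y":-1,"z":0,"rx":0,"ry":0,"rz":0,"fingers":0.31},
    {"x":31,"y":-1,"z":0,"rx":0,"ry":0,"rz":0,"fingers":0.31},
    {"x":35,"y":-1,"z":0,"rx":0,"ry":0,"rz":0,"fingers":0.31},
    {"x":39,"y":-1,"z":0,"rx":0,"ry":0,"rz":0,"fingers":0.31},
    {"x":43,"y":-1,"z":0,"rx":0,"ry":0,"rz":0,"fingers":0.31},
    {"x":47,"y":-1,"z":0,"rx":0,"ry":0,"rz":0,"fingers":0.31},
    {"x":51,"y":-1,"z":0,"rx":0,"ry":0,"rz":0,"fingers":0.31},
    {"x":55,"y":-1,"z":0,"rx":0,"ry":0,"rz":0,"fingers":0.31},
    {"x":59,"y":-1,"z":0,"rx":0,"ry":0,"rz":0,"fingers":0.31},
    {"x":63,"y":-1,"z":0,"rx":0,"ry":0,"rz":0,"fingers":0.31},
    {"x":66,"y":-1,"z":0,"rx":0,"ry":0,"rz":0,"fingers":0.31},
    {"x":68,"y":-1,"z":0,"rx":0,"ry":0,"rz":0,"fingers":0.31},
    {"x":70,"y":-1,"z":0,"rx":0,"ry":0,"rz":0,"fingers":0.31},
    {"x":72,"y":-1,"z":0,"rx":0,"ry":0,"rz":0,"fingers":0.31}
  ]
}}

```text
time_s: 11.12
tool_pos: [0.5604, 0.0397, 0.0287]
tool_rot: [-179.9, 0.3, 79.3]
force: [-3.4, -6.4, 4.5]
grip_width: 0.0303
grasp_force: 3.4
```

```bash
python3 -c "
from h import *
wf();gof(-.04,-.091,.028,90)"
```

```text
fence xy [-0.0403 -0.0913] Ff [-2.1 -7.   4.5]
t 11.12 shift [0.3 0.3 0.7] rot [-0.001  0.005 -0.001] | [0.5604 0.0397 0.0287] [-179.9    0.3   79.3] F [-3.4 -6.4  4.5] j7 -27.3 w 0.0303
```

Contact exactly where expected; press a bit more, then back off, lift and look.

Call:
{"fn": "drive_tool", "kwargs": {
  "moves": [
    {"x":1.5,"y":0,"z":0,"rx":0,"ry":0,"rz":0,"fingers":0.31},
    {"x":3,"y":0,"z":0,"rx":0,"ry":0,"rz":0,"fingers":0.31},
    {"x":3,"y":0,"z":0,"rx":0,"ry":0,"rz":0,"fingers":0.31}
  ]
}}

```text
time_s: 11.5
tool_pos: [0.5609, 0.0423, 0.0287]
tool_rot: [-179.9, 0.3, 79.3]
force: [-2.5, -7.6, 4.7]
grip_width: 0.0303
grasp_force: 3.7
```

Call:
{"fn": "drive_tool", "kwargs": {
  "moves": [
    {"x":-5,"y":0,"z":0,"rx":0,"ry":0,"rz":0,"fingers":0.31},
    {"x":-20,"y":0,"z":0,"rx":0,"ry":0,"rz":0,"fingers":0.0},
    {"x":-35,"y":0,"z":-40,"rx":0,"ry":0,"rz":0,"fingers":-0.4},
    {"x":-42,"y":0,"z":-90,"rx":0,"ry":0,"rz":0,"fingers":-0.4},
    {"x":-42,"y":0,"z":-130,"rx":0,"ry":0,"rz":0,"fingers":-0.4},
    {"x":-42,"y":0,"z":-130,"rx":0,"ry":0,"rz":0,"fingers":-0.4},
    {"x":-42,"y":0,"z":-130,"rx":0,"ry":0,"rz":0,"fingers":-0.4}
  ]
}}

```text
time_s: 12.38
tool_pos: [0.5531, 0.0044, 0.1578]
tool_rot: [-179.9, 0.0, 79.4]
force: [0.3, 1.1, 0.1]
grip_width: 0.0607
grasp_force: 0.0
```

```bash
python3 - <<'E'
from h import *
c=vision.read_camera("wrist");pickle.dump(c,open("w2.pkl","wb"))
im=c["image"][0:225,100:400,::-1]
cv2.imwrite("pics/w3.png",cv2.resize(im,(800,600),interpolation=cv2.INTER_CUBIC))
wf();go(.5,-.22,.16,120)
E
```

```text
fence xy [-0.0414 -0.1274] Ff [ 0.3  0.7 -0.7]
t 12.43 shift [-230.3  -10.5   -2.6] rot [-0.002 -0.    -0.709] | [0.5527 0.0045 0.1572] [-179.9    0.    79.4] F [ 0.5  0.6 -0.7] j7 -18.7 w 0.0615
```

View pics/w3.png

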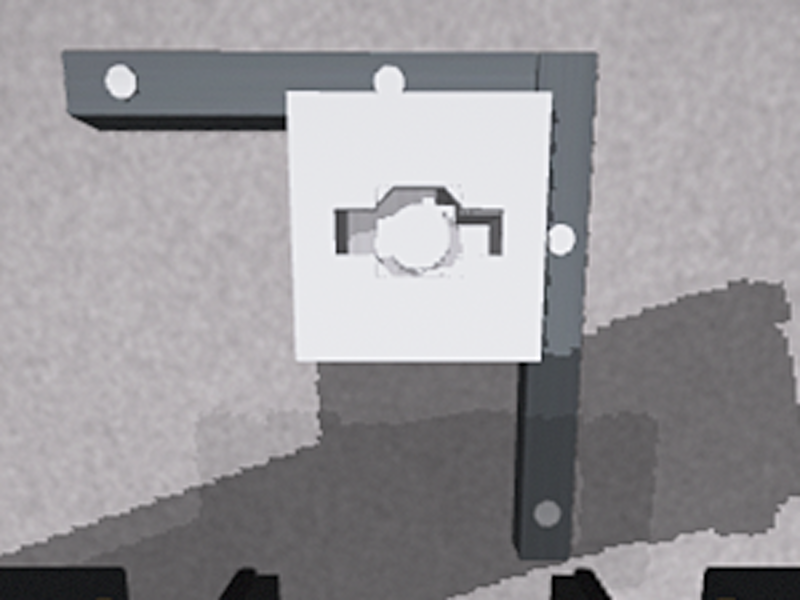

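```bash
python3 - <<'E'
from h import *
c=pickle.load(open("w2.pkl","rb"))
P=lambda pts,z: np.array([onz(c,(x+.5)/8*3-.5+100,(y+.5)/8*3-.5,z)[:2] for x,y in pts])
b=P([(287,91),(552,92),(541,361),(297,361)],.056)
f=P([(597,52),(64,52),(569,558),(515,558),(71,115)],.025)
a=lambda p,q:np.degrees(np.arctan2(*(q-p)[::-1])).round(1)
print(a(f[1],f[0]),a(f[2],f[0])-90, [a(b[i-1],b[i]) for i in range(4)])
F=lambda p:np.c_[(p-C)@XF,(p-C)@YV].round(4).tolist()
print("b",F(b),b.mean(0),F(b.mean(0)[None]));print("f",F(f))
E
```

```text
-10.6 -10.700000000000003 [np.float64(79.3), np.float64(-10.8), np.float64(-100.6), np.float64(169.4)]
b [[-0.0786, 0.0009], [0.0012, 0.0007], [0.0013, -0.0791], [-0.0785, -0.0793]] [0.57174876 0.09066595] [[-0.0386, -0.0392]]
f [[0.0206, 0.0203], [-0.1572, 0.02], [0.0206, -0.1576], [-0.0006, -0.1576], [-0.157, 0.0008]]
```

The block looks square and flush to within about 0.5 mm in both axes (socket at crop (415,238)). The last y press showed only 7 N while still moving, so I'll press once more to be sure.

Call:
{"fn": "drive_tool", "kwargs": {
  "moves": [
    {"x":7,"y":0,"z":40,"rx":0,"ry":0,"rz":0,"fingers":0.31},
    {"x":7,"y":0,"z":95,"rx":0,"ry":0,"rz":0,"fingers":0.31},
    {"x":10,"y":0,"z":130,"rx":0,"ry":0,"rz":0,"fingers":0.31},
    {"x":25,"y":0,"z":130,"rx":0,"ry":0,"rz":0,"fingers":0.31},
    {"x":36,"y":0,"z":130,"rx":0,"ry":0,"rz":0,"fingers":0.31},
    {"x":41,"y":0,"z":130,"rx":0,"ry":0,"rz":0,"fingers":0.31},
    {"x":43,"y":0,"z":130,"rx":0,"ry":0,"rz":0,"fingers":0.31},
    {"x":45,"y":0,"z":130,"rx":0,"ry":0,"rz":0,"fingers":0.31},
    {"x":46,"y":0,"z":130,"rx":0,"ry":0,"rz":0,"fingers":0.31}
  ]
}}

```text
time_s: 13.55
tool_pos: [0.5613, 0.0423, 0.0297]
tool_rot: [-179.9, 0.7, 79.2]
force: [-5.8, -16.8, 3.8]
grip_width: 0.0298
grasp_force: 8.5
```

```bash
python3 -c "
from h import *
wf();gof(-.04,-.091,.028,90)"
```

```text
fence xy [-0.04   -0.0887] Ff [ -2.6 -17.6   3.8]
t 13.55 shift [-2.3 -0.   1.7] rot [-0.001  0.011 -0.002] | [0.5613 0.0423 0.0297] [-179.9    0.7   79.2] F [ -5.8 -16.8   3.8] j7 -28.2 w 0.0298
```

```bash
python3 -c "
from h import *
go(.583,-.389,.2,135)"
```

```text
t 13.55 shift [-421.5  102.  -165.6] rot [-0.006  0.01  -0.974] | [0.5613 0.0423 0.0297] [-179.9    0.7   79.2] F [ -5.8 -16.8   3.8] j7 -28.2 w 0.0298
```

Call:
{"fn": "drive_tool", "kwargs": {
  "moves": [
    {"x":-8,"y":0,"z":0,"rx":0,"ry":0,"rz":0,"fingers":0.31},
    {"x":-30,"y":0,"z":-20,"rx":0,"ry":0,"rz":0,"fingers":0},
    {"x":-60,"y":10,"z":-65,"rx":0,"ry":0,"rz":0,"fingers":-0.5},
    {"x":-100,"y":20,"z":-110,"rx":0,"ry":0,"rz":-0.1,"fingers":-0.5},
    {"x":-145,"y":35,"z":-150,"rx":0,"ry":0,"rz":-0.25,"fingers":-0.5},
    {"x":-190,"y":45,"z":-168,"rx":0,"ry":0,"rz":-0.4,"fingers":-0.5},
    {"x":-235,"y":55,"z":-168,"rx":0,"ry":0,"rz":-0.52,"fingers":-0.5},
    {"x":-280,"y":66,"z":-168,"rx":0,"ry":0,"rz":-0.64,"fingers":-0.5},
    {"x":-325,"y":77,"z":-168,"rx":0,"ry":0,"rz":-0.76,"fingers":-0.5},
    {"x":-370,"y":88,"z":-168,"rx":0,"ry":0,"rz":-0.88,"fingers":-0.5},
    {"x":-410,"y":98,"z":-168,"rx":0,"ry":0,"rz":-0.97,"fingers":-0.5},
    {"x":-425,"y":102,"z":-168,"rx":0,"ry":0,"rz":-0.973,"fingers":-0.5},
    {"x":-425,"y":102,"z":-168,"rx":0,"ry":0,"rz":-0.973,"fingers":-0.5},
    {"x":-425,"y":102,"z":-168,"rx":0,"ry":0,"rz":-0.973,"fingers":-0.5},
    {"x":-425,"y":102,"z":-168,"rx":0,"ry":0,"rz":-0.973,"fingers":-0.5}
  ]
}}

```text
time_s: 15.42
tool_pos: [0.5851, -0.3841, 0.1971]
tool_rot: [180.0, 0.0, 135.3]
force: [-0.4, -0.3, 0.0]
grip_width: 0.0655
grasp_force: 0.0
```

```bash
python3 - <<'E'
from h import *
c=vision.read_camera("wrist");pickle.dump(c,open("w3.pkl","wb"))
im=c["image"][0:225,100:400,::-1]
cv2.imwrite("pics/w4.png",cv2.resize(im,(800,600),interpolation=cv2.INTER_CUBIC))
go(.512,-.318,.16,135)
E
```

```text
t 15.47 shift [98.7 -4.  37.1] rot [0.    0.    0.005] | [ 0.5849 -0.3846  0.1971] [180.    0.  135.3] F [-0.3 -0.2  0.1] j7 68.9 w 0.0652
```

View pics/w4.png

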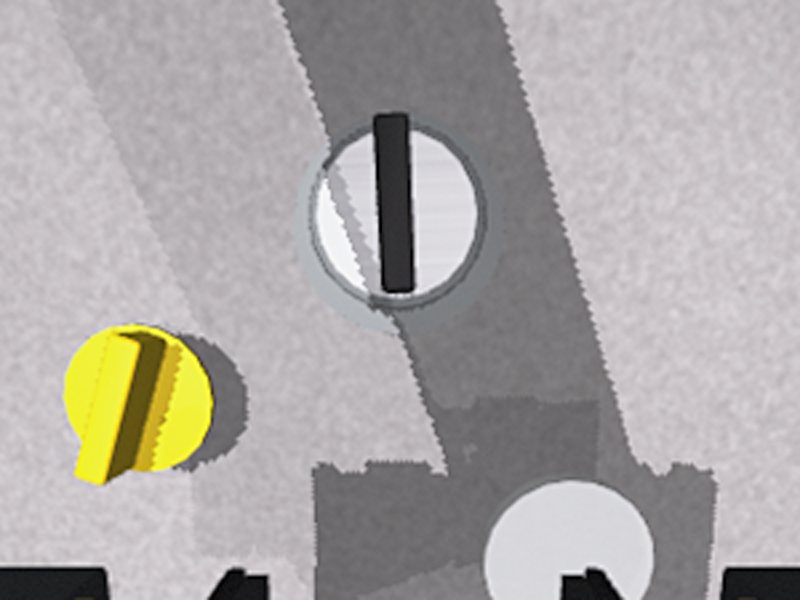

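The black wing reads from crop (392,114) to (398,291), on the silver flange centred near (398,213). The yellow plug at (130,400) is the decoy.

```bash
python3 - <<'E'
from h import *
c=pickle.load(open("w3.pkl","rb"));im=c["image"]
m=(im.max(2)<50).astype(np.uint8);m[:,:220]=0;m[:,270:]=0;m[130:]=0
k=max(cv2.findContours(m,0,2)[0],key=cv2.contourArea)[:,0].astype(float)
p=np.array([onz(c,u,v,.082)[:2] for u,v in k]);r=cv2.minAreaRect((p*1e3).astype(np.float32));print("wing",r)
B=cv2.boxPoints(r);L=[(B[i]-B[i-1]) for i in range(4)];v=max(L,key=np.linalg.norm);print("yaw",np.degrees(np.arctan2(v[1],v[0]))%180)
g=im.min(2);e=np.array([onz(c,(x+.5)*.375-.5+100,(y+.5)*.375-.5,.048)[:2] for x,y in [(315,213),(480,213),(398,128),(398,300)]])
print("flange",e.round(4).tolist())
E
```

```text
wing ((510.8946533203125, -320.825927734375), (10.699146270751953, 54.481536865234375), 47.670814514160156)
yaw 137.67084
flange [[0.4888, -0.3413], [0.5317, -0.2979], [0.49, -0.2991], [0.5324, -0.3415]]
```

```bash
python3 -c "
from h import *
go(.5108,-.3206,.06,137.6)"
```

```text
t 15.47 shift [ 97.7  -6.7 137.1] rot [ 0.     0.    -0.041] | [ 0.5849 -0.3846  0.1971] [180.    0.  135.3] F [-0.3 -0.2  0.1] j7 68.9 w 0.0652
```

Call:
{"fn": "drive_tool", "kwargs": {
  "moves": [
    {"x":40,"y":-3,"z":20,"rx":0,"ry":0,"rz":-0.02,"fingers":0.0},
    {"x":80,"y":-6,"z":50,"rx":0,"ry":0,"rz":-0.041,"fingers":0.0},
    {"x":98,"y":-7,"z":70,"rx":0,"ry":0,"rz":-0.041,"fingers":0.0},
    {"x":98,"y":-7,"z":80,"rx":0,"ry":0,"rz":-0.041,"fingers":0.0},
    {"x":98,"y":-7,"z":80,"rx":0,"ry":0,"rz":-0.041,"fingers":0.0}
  ]
}}

```text
time_s: 16.1
tool_pos: [0.5103, -0.3225, 0.1165]
tool_rot: [180.0, 0.0, 137.5]
force: [0.1, -0.4, 0.4]
grip_width: 0.0436
grasp_force: 0.0
```

```bash
python3 -c "
from h import *
go(.5108,-.3206,.06,137.6)"
```

```text
t 16.1 shift [ 0.9  1.8 56.5] rot [ 0.     0.    -0.002] | [ 0.5103 -0.3225  0.1165] [180.    0.  137.5] F [ 0.1 -0.4  0.4] j7 70.0 w 0.0436
```

Call:
{"fn": "drive_tool", "kwargs": {
  "moves": [
    {"x":0,"y":1,"z":20,"rx":0,"ry":0,"rz":0,"fingers":0.0},
    {"x":0,"y":1,"z":45,"rx":0,"ry":0,"rz":0,"fingers":0.0},
    {"x":0,"y":1,"z":56,"rx":0,"ry":0,"rz":0,"fingers":0.0},
    {"x":0,"y":1,"z":56,"rx":0,"ry":0,"rz":0,"fingers":0.0},
    {"x":0,"y":1,"z":56,"rx":0,"ry":0,"rz":0,"fingers":0.0}
  ]
}}

```text
time_s: 16.73
tool_pos: [0.5113, -0.3219, 0.0613]
tool_rot: [180.0, 0.1, 137.5]
force: [-0.4, -0.2, -1.0]
grip_width: 0.0435
grasp_force: 0.0
```

```bash
python3 -c "
from h import *
go(.5108,-.3206,.06,137.6)"
```

```text
t 16.73 shift [1.2 0.6 1.3] rot [ 0.     0.001 -0.002] | [ 0.5113 -0.3219  0.0613] [1.800e+02 1.000e-01 1.375e+02] F [-0.4 -0.2 -1. ] j7 68.4 w 0.0435
```

Call:
{"fn": "drive_tool", "kwargs": {
  "force": 45,
  "moves": [
    {"x":1,"y":0.5,"z":1,"rx":0,"ry":0,"rz":0,"fingers":1},
    {"x":1,"y":0.5,"z":1,"rx":0,"ry":0,"rz":0,"fingers":1},
    {"x":1,"y":0.5,"z":1,"rx":0,"ry":0,"rz":0,"fingers":1},
    {"x":1,"y":0.5,"z":1,"rx":0,"ry":0,"rz":0,"fingers":1},
    {"x":1,"y":0.5,"z":1,"rx":0,"ry":0,"rz":0,"fingers":1},
    {"x":1,"y":0.5,"z":1,"rx":0,"ry":0,"rz":0,"fingers":1}
  ]
}}

```text
time_s: 17.48
tool_pos: [0.5102, -0.3205, 0.0597]
tool_rot: [180.0, 0.0, 137.5]
force: [0.0, 0.7, 2.1]
grip_width: 0.0115
grasp_force: 45.0
```

```bash
python3 -c "
from h import *
go(.5716,.0906,.17,169.4)"
```

```text
t 17.48 shift [ 232.5  344.6 -110.3] rot [-0.     0.    -0.557] | [ 0.5102 -0.3205  0.0597] [180.    0.  137.5] F [0.  0.7 2.1] j7 68.4 w 0.0115
```

Call:
{"fn": "drive_tool", "kwargs": {
  "moves": [
    {"x":0,"y":0,"z":-15,"rx":0,"ry":0,"rz":0,"fingers":1},
    {"x":0,"y":0,"z":-40,"rx":0,"ry":0,"rz":0,"fingers":1},
    {"x":0,"y":0,"z":-70,"rx":0,"ry":0,"rz":0,"fingers":1},
    {"x":10,"y":15,"z":-95,"rx":0,"ry":0,"rz":-0.03,"fingers":1},
    {"x":32,"y":48,"z":-110,"rx":0,"ry":0,"rz":-0.08,"fingers":1},
    {"x":57,"y":84,"z":-110,"rx":0,"ry":0,"rz":-0.14,"fingers":1},
    {"x":82,"y":121,"z":-110,"rx":0,"ry":0,"rz":-0.2,"fingers":1},
    {"x":107,"y":158,"z":-110,"rx":0,"ry":0,"rz":-0.26,"fingers":1},
    {"x":132,"y":195,"z":-110,"rx":0,"ry":0,"rz":-0.32,"fingers":1},
    {"x":157,"y":232,"z":-110,"rx":0,"ry":0,"rz":-0.38,"fingers":1},
    {"x":182,"y":269,"z":-110,"rx":0,"ry":0,"rz":-0.44,"fingers":1},
    {"x":207,"y":306,"z":-110,"rx":0,"ry":0,"rz":-0.5,"fingers":1},
    {"x":225,"y":333,"z":-110,"rx":0,"ry":0,"rz":-0.54,"fingers":1},
    {"x":232.5,"y":344.5,"z":-110,"rx":0,"ry":0,"rz":-0.557,"fingers":1},
    {"x":232.5,"y":344.5,"z":-110,"rx":0,"ry":0,"rz":-0.557,"fingers":1},
    {"x":232.5,"y":344.5,"z":-110,"rx":0,"ry":0,"rz":-0.557,"fingers":1},
    {"x":232.5,"y":344.5,"z":-110,"rx":0,"ry":0,"rz":-0.557,"fingers":1}
  ]
}}

```text
time_s: 19.6
tool_pos: [0.5714, 0.0887, 0.1693]
tool_rot: [-179.9, -0.0, 169.3]
force: [0.4, 0.7, -2.3]
grip_width: 0.0115
grasp_force: 45.0
```

```bash
python3 - <<'E'
from h import *
go(.5716,.0906,.13,169.4)
d={n:vision.read_camera(n) for n in ["scene","side"]};pickle.dump(d,open("c1.pkl","wb"))
a=np.hstack([crop(d["scene"],235,130,100,130,4),crop(d["side"],205,100,100,130,4)])
cv2.imwrite("pics/c1.png",a)
E
```

```text
t 19.6 shift [ 0.2  1.9 39.3] rot [-0.001 -0.    -0.002] | [0.5714 0.0887 0.1693] [-179.9   -0.   169.3] F [ 0.4  0.7 -2.3] j7 58.1 w 0.0115
```

View pics/c1.png

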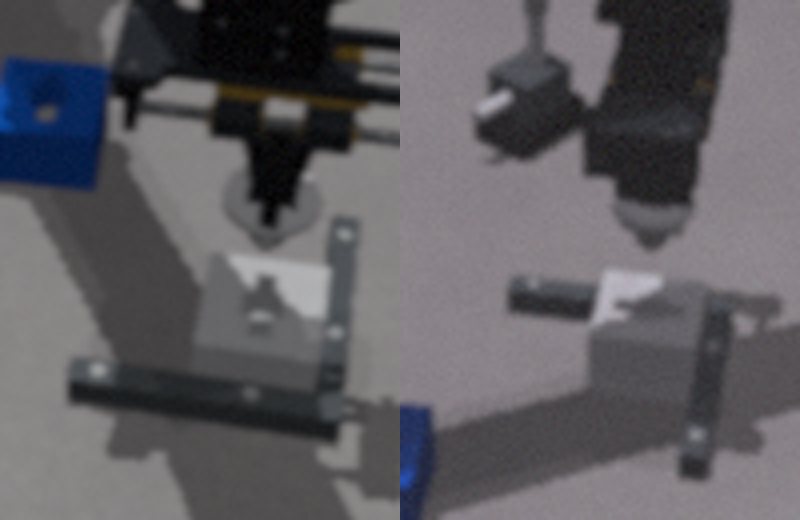

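Call:
{"fn": "drive_tool", "kwargs": {
  "moves": [
    {"x":0,"y":1.5,"z":15,"rx":0,"ry":0,"rz":0,"fingers":1},
    {"x":0,"y":1.9,"z":35,"rx":0,"ry":0,"rz":0,"fingers":1},
    {"x":0,"y":1.9,"z":50,"rx":0,"ry":0,"rz":0,"fingers":1},
    {"x":0,"y":1.9,"z":56,"rx":0,"ry":0,"rz":0,"fingers":1},
    {"x":0,"y":1.9,"z":56,"rx":0,"ry":0,"rz":0,"fingers":1},
    {"x":0,"y":1.9,"z":56,"rx":0,"ry":0,"rz":0,"fingers":1}
  ]
}}

```text
time_s: 20.45
tool_pos: [0.5722, 0.0926, 0.1141]
tool_rot: [180.0, 0.1, 169.4]
force: [0.8, -0.1, -1.1]
grip_width: 0.0117
grasp_force: 45.0
```

```bash
python3 -c "
from h import *
wf();go(.5716,.0906,.1,169.4)"
```

```text
fence xy [-0.0385 -0.0372] Ff [ 0.8  0.1 -1.1]
t 20.45 shift [ 0.3 -2.1 14.1] rot [0.    0.001 0.   ] | [0.5722 0.0926 0.1141] [1.800e+02 1.000e-01 1.694e+02] F [ 0.8 -0.1 -1.1] j7 55.9 w 0.0117
```

Call:
{"fn": "drive_tool", "kwargs": {
  "moves": [
    {"x":0,"y":-1.5,"z":0,"rx":0,"ry":0,"rz":0,"fingers":1},
    {"x":0,"y":-1.5,"z":3,"rx":0,"ry":0,"rz":0,"fingers":1},
    {"x":0,"y":-1.5,"z":3,"rx":0,"ry":0,"rz":0,"fingers":1}
  ]
}}

```text
time_s: 20.82
tool_pos: [0.5713, 0.0908, 0.1104]
tool_rot: [-180.0, -0.0, 169.4]
force: [0.2, -0.8, -1.4]
grip_width: 0.0114
grasp_force: 45.0
```

```bash
python3 -c "
from h import *
wf();go(.5716,.0906,.1,169.4)"
```

```text
fence xy [-0.0391 -0.0392] Ff [ 0.3 -0.7 -1.4]
t 20.82 shift [-0.3 -0.1 10.4] rot [-0. -0.  0.] | [0.5713 0.0908 0.1104] [-180.    -0.   169.4] F [ 0.2 -0.8 -1.4] j7 55.9 w 0.0114
```

Centred; lower the nose and pins in gently.

Call:
{"fn": "drive_tool", "kwargs": {
  "moves": [
    {"x":0,"y":0,"z":4,"rx":0,"ry":0,"rz":0,"fingers":1},
    {"x":0,"y":0,"z":8,"rx":0,"ry":0,"rz":0,"fingers":1},
    {"x":0,"y":0,"z":11,"rx":0,"ry":0,"rz":0,"fingers":1},
    {"x":0,"y":0,"z":12,"rx":0,"ry":0,"rz":0,"fingers":1},
    {"x":0,"y":0,"z":12,"rx":0,"ry":0,"rz":0,"fingers":1}
  ]
}}

```text
time_s: 21.45
tool_pos: [0.5715, 0.091, 0.0984]
tool_rot: [-180.0, -0.0, 169.4]
force: [0.1, -0.3, -2.6]
grip_width: 0.0112
grasp_force: 45.0
```

```bash
python3 -c "
from h import *
wf();go(.5716,.0906,.086,169.4)"
```

```text
fence xy [-0.039  -0.0389] Ff [ 0.1 -0.3 -2.6]
t 21.45 shift [-0.2 -0.4 12.4] rot [-0. -0.  0.] | [0.5715 0.091  0.0984] [-180.    -0.   169.4] F [ 0.1 -0.3 -2.6] j7 55.5 w 0.0112
```

Call:
{"fn": "drive_tool", "kwargs": {
  "moves": [
    {"x":0,"y":0,"z":3,"rx":0,"ry":0,"rz":0,"fingers":1},
    {"x":0,"y":0,"z":6,"rx":0,"ry":0,"rz":0,"fingers":1},
    {"x":0,"y":0,"z":9,"rx":0,"ry":0,"rz":0,"fingers":1},
    {"x":0,"y":0,"z":11,"rx":0,"ry":0,"rz":0,"fingers":1},
    {"x":0,"y":0,"z":11,"rx":0,"ry":0,"rz":0,"fingers":1}
  ]
}}

```text
time_s: 22.08
tool_pos: [0.5714, 0.091, 0.0878]
tool_rot: [-180.0, -0.0, 169.4]
force: [-0.9, -0.4, -0.0]
grip_width: 0.0117
grasp_force: 45.0
```

```bash
python3 -c "
from h import *
wf();go(.5716,.0906,.074,169.4)"
```

```text
fence xy [-0.039 -0.039] Ff [-0.9 -0.5 -0. ]
t 22.07 shift [-0.2 -0.3 13.8] rot [-0. -0.  0.] | [0.5714 0.091  0.0878] [-180.    -0.   169.4] F [-0.9 -0.4 -0. ] j7 55.0 w 0.0117
```

Call:
{"fn": "drive_tool", "kwargs": {
  "moves": [
    {"x":0,"y":0,"z":4,"rx":0,"ry":0,"rz":0,"fingers":1},
    {"x":0,"y":0,"z":8,"rx":0,"ry":0,"rz":0,"fingers":1},
    {"x":0,"y":0,"z":11,"rx":0,"ry":0,"rz":0,"fingers":1},
    {"x":0,"y":0,"z":14,"rx":0,"ry":0,"rz":0,"fingers":1},
    {"x":0,"y":0,"z":15.5,"rx":0,"ry":0,"rz":0,"fingers":1},
    {"x":0,"y":0,"z":15.5,"rx":0,"ry":0,"rz":0,"fingers":1}
  ]
}}

```text
time_s: 22.82
tool_pos: [0.5718, 0.091, 0.0737]
tool_rot: [-180.0, 0.0, 169.4]
force: [-5.1, -0.9, 14.3]
grip_width: 0.0118
grasp_force: 45.0
```

```bash
python3 -c "
from h import *
wf();go(.5716,.0906,.074,169.4)"
```

```text
fence xy [-0.0386 -0.0388] Ff [-4.9 -1.8 14.3]
t 22.82 shift [ 0.2 -0.5 -0.3] rot [-0.001  0.001  0.   ] | [0.5718 0.091  0.0737] [-180.     0.   169.4] F [-5.1 -0.9 14.3] j7 54.4 w 0.0118
```

Call:
{"fn": "drive_tool", "kwargs": {
  "moves": [
    {"x":0,"y":0.5,"z":1.5,"rx":0,"ry":0,"rz":0,"fingers":1},
    {"x":0,"y":0.5,"z":1.5,"rx":0,"ry":0,"rz":0.12,"fingers":1},
    {"x":0,"y":0.5,"z":1.5,"rx":0,"ry":0,"rz":0.24,"fingers":1},
    {"x":0,"y":0.5,"z":1.5,"rx":0,"ry":0,"rz":0.36,"fingers":1},
    {"x":0,"y":0.5,"z":1.5,"rx":0,"ry":0,"rz":0.48,"fingers":1},
    {"x":0,"y":0.5,"z":1.5,"rx":0,"ry":0,"rz":0.6,"fingers":1},
    {"x":0,"y":0.5,"z":1.5,"rx":0,"ry":0,"rz":0.72,"fingers":1},
    {"x":0,"y":0.5,"z":1.5,"rx":0,"ry":0,"rz":0.84,"fingers":1},
    {"x":0,"y":0.5,"z":1.5,"rx":0,"ry":0,"rz":0.84,"fingers":1}
  ]
}}

```text
time_s: 23.95
tool_pos: [0.5745, 0.091, 0.0737]
tool_rot: [179.7, 0.2, 121.2]
force: [-1.2, -2.1, 15.2]
grip_width: 0.0117
grasp_force: 45.0
```

```bash
python3 -c "
from h import *
wf();go(.5716,.0906,.074,79.4);print(sensors.get_obs()['wrist_torque'])"
```

```text
fence xy [-0.036  -0.0384] Ff [-0.8 -2.3 15.2]
t 23.95 shift [ 1.2 -2.7 -0.3] rot [0.006 0.002 0.729] | [0.5745 0.091  0.0737] [179.7   0.2 121.2] F [-1.2 -2.1 15.2] j7 9.2 w 0.0117
[-0.46543681  0.44233057 -0.11848585]
```

Call:
{"fn": "drive_tool", "kwargs": {
  "moves": [
    {"x":0,"y":0,"z":0.5,"rx":0,"ry":0,"rz":0.12,"fingers":1},
    {"x":0,"y":0,"z":0.5,"rx":0,"ry":0,"rz":0.24,"fingers":1},
    {"x":0,"y":0,"z":0.5,"rx":0,"ry":0,"rz":0.36,"fingers":1},
    {"x":0,"y":0,"z":0.5,"rx":0,"ry":0,"rz":0.48,"fingers":1},
    {"x":0,"y":0,"z":0.5,"rx":0,"ry":0,"rz":0.6,"fingers":1},
    {"x":0,"y":0,"z":0.5,"rx":0,"ry":0,"rz":0.7,"fingers":1},
    {"x":0,"y":0,"z":0.5,"rx":0,"ry":0,"rz":0.74,"fingers":1},
    {"x":0,"y":0,"z":0.5,"rx":0,"ry":0,"rz":0.74,"fingers":1}
  ]
}}

```text
time_s: 24.95
tool_pos: [0.5728, 0.0922, 0.0737]
tool_rot: [179.8, 0.0, 78.9]
force: [-6.8, -0.5, 21.1]
grip_width: 0.0121
grasp_force: 45.1
```

```bash
python3 -c "
from h import *
wf();go(.5716,.0906,.074,79.4);print(sensors.get_obs()['wrist_torque'])"
```

```text
fence xy [-0.0379 -0.0375] Ff [-6.6 -1.8 21.1]
t 24.95 shift [-1.8 -0.8 -0.3] rot [ 0.003  0.    -0.008] | [0.5728 0.0922 0.0737] [179.8   0.   78.9] F [-6.8 -0.5 21.1] j7 -30.8 w 0.0121
[-0.23504154  1.69865065  0.24121152]
```

Call:
{"fn": "drive_tool", "kwargs": {
  "moves": [
    {"x":0.5,"y":0,"z":0,"rx":0,"ry":0,"rz":0.02,"fingers":1},
    {"x":1,"y":0,"z":0,"rx":0,"ry":0,"rz":0.04,"fingers":1},
    {"x":1,"y":0,"z":0,"rx":0,"ry":0,"rz":0.04,"fingers":1},
    {"x":1,"y":0,"z":0,"rx":0,"ry":0,"rz":0.04,"fingers":1}
  ]
}}

```text
time_s: 25.45
tool_pos: [0.5723, 0.0924, 0.0736]
tool_rot: [179.9, 0.1, 76.7]
force: [-9.1, -3.0, 23.9]
grip_width: 0.0119
grasp_force: 45.1
```

```bash
python3 - <<'E'
from h import *
wf();go(.5716,.0906,.074,79.4);print(sensors.get_obs()['wrist_torque'])
d={n:vision.read_camera(n) for n in ["scene","side","wrist"]};pickle.dump(d,open("c2.pkl","wb"))
a=np.hstack([crop(d["scene"],245,150,100,100,4),crop(d["side"],215,130,100,100,4)])
b=cv2.resize(d["wrist"]["image"][0:100,:,::-1][:, 56:456],(800,200))
cv2.imwrite("pics/c2.png",np.vstack([a,b]))
E
```

```text
fence xy [-0.0385 -0.0374] Ff [-8.4 -4.6 23.9]
t 25.45 shift [-1.9 -0.2 -0.4] rot [ 0.002  0.002 -0.048] | [0.5723 0.0924 0.0736] [1.799e+02 1.000e-01 7.670e+01] F [-9.1 -3.  23.9] j7 -33.0 w 0.0119
[-0.57447871  2.14612418  0.36725465]
```

View pics/c2.png

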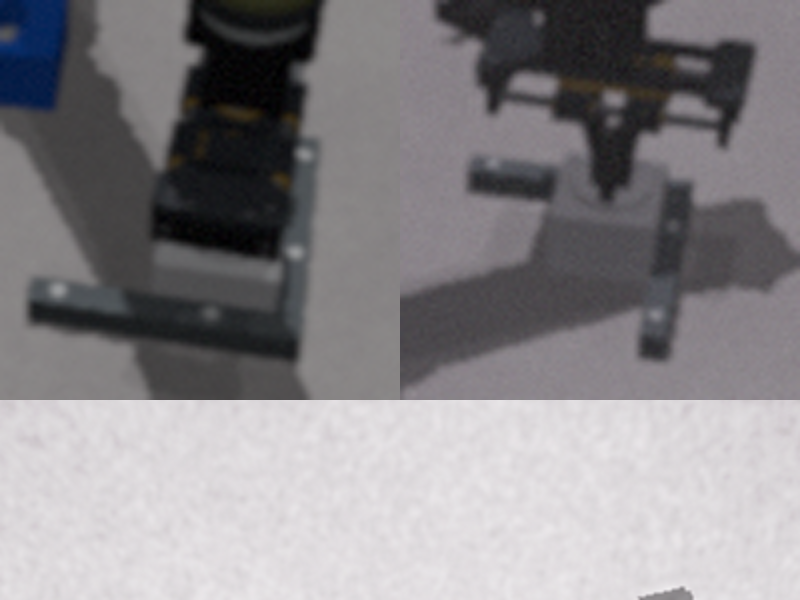

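```bash
python3 - <<'E'
from h import *
d=pickle.load(open("c2.pkl","rb"))
w=d["wrist"]["image"][80:240,40:470,::-1]
w=cv2.resize(w,(800,298),interpolation=cv2.INTER_CUBIC)
a=np.hstack([crop(d["scene"],270,195,60,45,6.66)[:298,:400],crop(d["side"],245,165,60,45,6.66)[:298,:400]])
cv2.imwrite("pics/c3.png",np.vstack([w,np.pad(a,((0,0),(0,800-a.shape[1]),(0,0)))]))
E
```

```text
(no output)
```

View pics/c3.png

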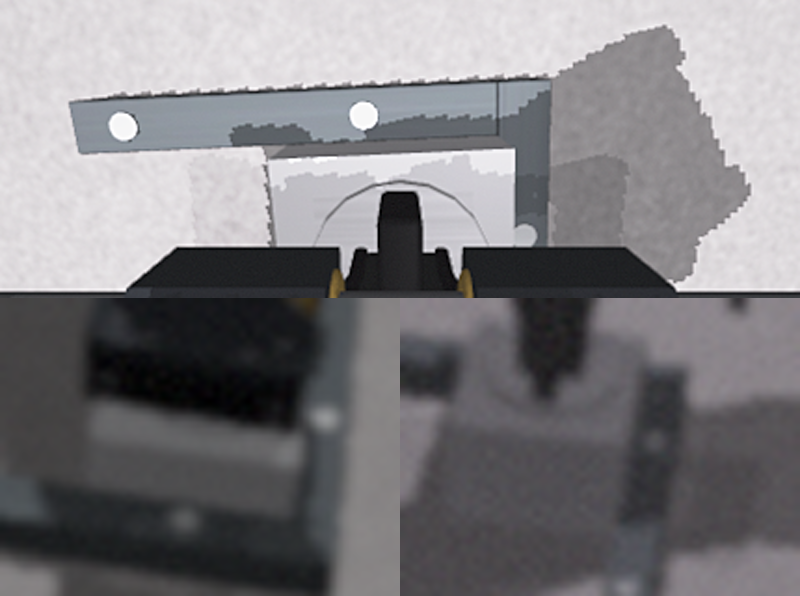

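```bash
cat > chk.py <<'E'
from h import *
import sys
# outline edges fitted numerically in the wrist picture
def lines(c):
    P=lambda pts,z: np.array([onz(c,(x+.5)*430/800-.5+40,(y+.5)*160/298-.5+80,z)[:2] for x,y in pts])
    F=lambda p:np.c_[(p-C)@XF,(p-C)@YV].round(4).tolist()
    a=lambda p:np.degrees(np.arctan2(*(p[1]-p[0])[::-1])).round(2)
    return P,F,a
P,F,a=lines(pickle.load(open("c2.pkl","rb"))["wrist"])
f=P([(70,102),(552,77)],.025);g=P([(80,154),(268,146)],.025);b=P([(268,158),(515,149)],.056);r=P([(515,149),(514,246)],.056);l=P([(268,158),(272,246)],.056)
for n,p in zip("fgbrl",[f,g,b,r,l]): print(n,a(p),F(p))
E
python3 chk.py
```

```text
f -10.42 [[-0.1573, 0.0207], [0.021, 0.0216]]
g -10.89 [[-0.1574, 0.0013], [-0.0858, 0.001]]
b -11.24 [[-0.0784, 0.0016], [0.0011, 0.0009]]
r -100.81 [[0.0011, 0.0009], [0.0011, -0.0321]]
l -104.33 [[-0.0784, 0.0016], [-0.0803, -0.0283]]
```

Call:
{"fn": "drive_tool", "kwargs": {
  "moves": [
    {"x":1,"y":0,"z":0,"rx":0,"ry":0,"rz":-0.015,"fingers":1},
    {"x":2,"y":0,"z":0,"rx":0,"ry":0,"rz":-0.03,"fingers":1},
    {"x":2,"y":0,"z":0,"rx":0,"ry":0,"rz":-0.03,"fingers":1},
    {"x":2,"y":0,"z":0,"rx":0,"ry":0,"rz":-0.03,"fingers":1}
  ]
}}

```text
time_s: 26.1
tool_pos: [0.5725, 0.0924, 0.0737]
tool_rot: [179.9, 0.2, 78.2]
force: [-10.7, -5.4, 25.5]
grip_width: 0.0113
grasp_force: 45.0
```

```bash
python3 - <<'E'
from h import *
wf();go(.5716,.0906,.074,79.4);print(sensors.get_obs()['wrist_torque'])
c0=pickle.load(open("c2.pkl","rb"))["wrist"];c=vision.read_camera("wrist");pickle.dump(c,open("w5.pkl","wb"))
X=lambda xf,yf,z: np.r_[C+xf*XF+yf*YV,z]
# sample a strip across an edge at several stations; edge = strongest bright/dark step
def edge(c,z,s,axis,lo,hi):
    g=cv2.GaussianBlur(cv2.cvtColor(c["image"],cv2.COLOR_RGB2GRAY).astype(np.float32),(0,0),.7);t=np.linspace(lo,hi,81)
    p=np.array([px(c,X(s,q,z) if axis else X(q,s,z)) for q in t],np.float32)
    v=cv2.remap(g,p[None,:,0],p[None,:,1],cv2.INTER_LINEAR)[0];i=np.abs(np.gradient(v)).argmax();return round(1e3*t[i],2)
for n,cc in (("before",c0),("after",c)):
    print(n,"bar outer",[edge(cc,.025,s,1,.014,.028) for s in np.linspace(-.14,-.01,7)],"\n block y",[edge(cc,.056,s,1,-.004,.005) for s in np.linspace(-.074,-.006,8)],"\n block x",[edge(cc,.056,s,0,-.004,.005) for s in (-.004,-.01,-.016,-.022,-.028)])
E
```

```text
fence xy [-0.0382 -0.0373] Ff [-9.5 -7.3 25.5]
t 26.1 shift [-1.9 -0.5 -0.3] rot [ 0.001  0.004 -0.02 ] | [0.5725 0.0924 0.0737] [179.9   0.2  78.2] F [-10.7  -5.4  25.5] j7 -31.7 w 0.0113
[-1.10525095  2.38706427  0.08017996]
before bar outer [np.float64(22.58), np.float64(22.4), np.float64(21.88), np.float64(22.4), np.float64(22.22), np.float64(21.88), np.float64(22.75)] 
 block y [np.float64(1.29), np.float64(0.95), np.float64(1.06), np.float64(1.18), np.float64(1.29), np.float64(0.95), np.float64(1.18), np.float64(1.18)] 
 block x [np.float64(1.29), np.float64(1.29), np.float64(1.29), np.float64(1.29), np.float64(1.4)]
after bar outer [np.float64(16.28), np.float64(21.88), np.float64(22.4), np.float64(22.58), np.float64(22.05), np.float64(21.88), np.float64(22.58)] 
 block y [np.float64(1.51), np.float64(1.63), np.float64(1.4), np.float64(0.95), np.float64(1.4), np.float64(1.18), np.float64(1.06), np.float64(1.06)] 
 block x [np.float64(0.95), np.float64(1.29), np.float64(0.95), np.float64(1.18), np.float64(1.18)]
```

Call:
{"fn": "drive_tool", "kwargs": {
  "moves": [
    {"x":0,"y":0,"z":0,"rx":0,"ry":0,"rz":0.01,"fingers":1},
    {"x":0,"y":0,"z":0,"rx":0,"ry":0,"rz":0.01,"fingers":1},
    {"x":0,"y":0,"z":0,"rx":0,"ry":0,"rz":0.01,"fingers":1},
    {"x":0,"y":0,"z":0,"rx":0,"ry":0,"rz":0.01,"fingers":1}
  ]
}}

```text
time_s: 26.65
tool_pos: [0.5724, 0.0925, 0.0737]
tool_rot: [179.9, 0.2, 77.7]
force: [-11.7, -5.7, 25.6]
grip_width: 0.0117
grasp_force: 45.1
```

```bash
python3 - <<'E'
from h import *
from cell import workorder
wf();o=sensors.get_obs();print(o["tool_pos"],o["tool_rot"],o["wrist_torque"])
if abs(o["tool_pos"][2]-.0737)<.001 and o["force"][2]>12: print(workorder.sign_off())
E
```

```text
fence xy [-0.0383 -0.0373] Ff [-10.5  -7.8  25.6]
[0.57244307 0.09246623 0.07366666] [179.93893544   0.2322581   77.7279425 ] [-1.12929407  2.42568198  0.33467846]
the job is handed in; nothing more can be done
None
```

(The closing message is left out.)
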